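# Press the die block into the stamping corner and hold it

## Task

Get the stamping fixture ready for the next blow: first lower the clear chip shield by its handle all the way down, then take the steel die block with the one big round hollow, set it flat on the fixture's bed with its long side along the longer of the two low stops, and press it fully home into the corner, firmly against both stops at once. Finish while still holding it there: keep hold of the block and keep pressing, do not let go. Leave the block with four small hollows, the tools and the other things on the bench where they are.

Things in the scene. Friction and masses are not known exactly. Their poses are not given: they have to be found in the camera images.
- fixture: Fixed stamping fixture: grey bed plate, x -120 to 120, y -105 to 195 mm, its top (the bed) at z 10 mm; two low stops; posts 16x22 mm at x +-112, y 165 mm, 250 mm high. Origin on the bench (z=0), 30 mm short of the long stop face, 50 mm right of the short stop face. x away from robot, y left, z up; yaw within 0.25 rad. Die block home: its centre at x 7.5, y 20 mm, long side along y.
- corner (a point): The inside corner of the two stops, on the bed's top: fixture x = +30 mm, y = +50 mm, z = +10 mm; axes as the fixture's. The free corner of the bed lies towards -x and -y from it.
- long_stop: The longer stop, a steel bar fixed on the bed, far from the robot: 15 mm (x) by 120 mm (y), 12 mm tall. Origin: centre of its underside, on the bed. The face that the block presses is its -x face, 7.5 mm from the origin, at fixture x = +30 mm; press it by pushing towards the fixture's +x.
- short_stop: The shorter stop, a steel bar fixed on the bed, on the side of the shield: 60 mm (x) by 15 mm (y), 12 mm tall. Origin: centre of its underside, on the bed. The face that the block presses is its -y face, 7.5 mm from the origin, at fixture y = +50 mm; press it by pushing towards the fixture's +y.
- shield (a joint): Height of the chip shield above its lowest position, m: 0 all the way down (end stop), 0.13 top; starts at 0.07 to 0.12. Friction holds it where it is left: about 3 N moves it down, 10 N up. A clear pane 200 mm wide, 112 mm tall, with aluminium edges 10 mm thick, upright between the posts along the fixture's x at y 165 mm.
- shield_handle (a point): Middle of the shield's handle: a round dark steel bar 12 mm thick, 90 mm long along the fixture's x, parallel to and above the shield's top edge with 40 mm free between, on a leg at each end. It moves up and down with the shield: 170 mm above the bench when the shield is down, more by the joint's value when raised. It can be pinched from above across the fixture's y.
- die_block: The die block to be pressed home: dark steel, 60 mm long (x) by 45 mm wide (y) by 36 mm tall, with one big round hollow (32 mm) in the middle of its top; 0.4 to 0.7 kg. Stands loose on the bench to the robot's right, at any yaw within 1.2 rad. Origin: centre of its underside; z up.
- other_block: Another dark steel block, a cube of 45 mm with four small hollows in its top; leave it. Loose on the bench; it and the die block swap places from time to time. Origin: centre of its underside.
- disc_blank: Brass disc, 28 mm across, 5 mm thick, lying between the two blocks; leave it. Origin: centre of its underside.
- punch_can: Red open can, 90 mm across and 85 mm tall, with ball-ended punches up to 130 mm high, beyond the fixture; leave it. Origin: centre of its underside.
- engraved_plate: Dark steel plate with a copper panel, 50 x 150 x 14 mm, lying beyond the fixture; leave it. Origin: centre of its underside.
- hammer: Hammer 270 mm long lying on the left of the bench; leave it. Origin: under its middle.
- caliper: Flat steel caliper 150 mm long lying on the right of the bench; leave it. Origin: centre of its beam's underside.
Mind the look-alikes: they are no part of the job. What is shaped like the die_block but blue or purple is not meant.

How it is judged (in metres and radians):
On the way, in this order (a step that is already met when the one before it is completed fails the run):
1. the chip shield is all the way down (value of joint shield below 0.006 m), for 0.2 s.
2. with the shield down, the die block stands flat on the bed, home in the corner (x of die_block in the frame of fixture between 0.0045 and 0.0105 m and y of die_block in the frame of fixture between 0.017 and 0.023 m and z of die_block in the frame of fixture below 0.0125 m and angle between the x axis of die_block and the y axis of fixture, either way round below 0.05 rad and angle between die_block's own z axis and vertical below 0.05 rad and value of joint shield below 0.006 m), for 0.2 s.
At the end, for the whole second after the job is handed in: Shield within 6 mm of its lowest position; die block on the bed within 2.5 mm and flat (tilt under 0.05 rad), long side along the long stop within 0.05 rad, centre within 3 mm of home in x and y, held by the robot and pressing on each stop with more than 2 N through the last second (all of step 2 and contact force between die_block and long_stop above 2 N and contact force between die_block and short_stop above 2 N and (contact force between die_block and the fingers above 2 N or contact force between die_block and the arm above 2 N)); the arm keeps its last pose, push and grip.
It fails at once if the other block, or another thing on the bench, is disturbed (moved more than 30 mm) (distance of any of other_block, disc_blank, punch_can, engraved_plate, hammer, caliper from where it was at the start of the episode above 0.03 m).
It also fails if it takes over 72 s, if anything falls off the work surface, if the arm or the gripper's body presses on something with over 40 N, if the wrist force passes 120 N, or if a joint passes its speed limit or range.

## Robot

A 6-joint arm with a two-finger parallel gripper is mounted at the origin on the work surface. World frame = base frame: x ahead of the robot, y to its left, z up, the work surface at z = 0. Lengths are in m, angles in degrees, forces in N, time in s.
With the tool pointing down it reaches from about 0.35 to 0.775 m from the base axis. Payload 7.3 kg.
Tool frame: the origin (TCP) lies midway between the tips of the shut fingers; the grasp point (between the pads) lies 19 mm behind it; z points along the fingers, y is the line along which they close (so a half turn about z gives the same grasp; the last joint's range is limited). The gripper opens to 92 mm and grips with 3 to 60 N. Pads are 19 mm wide; open, the fingers measure 130 mm over their backs; the gripper's body (75 mm by 190 mm) begins 47 mm behind the grasp point.
Start: joints at [-72.479, 19.595, 87.324, -0, 73.075, -8.365], TCP at [0.229, -0.472, 0.227] pointing down, gripper open.
Joint ranges: [-145.02, 145.02], [-44.19, 115.74], [2.07, 154.8], [-57.11, 237.11], [16.16, 152.29], [-177.93, 177.93]. Speed limits (degrees/s): [147.25, 147.25, 180, 180, 180, 180].

## Interface

Orientations are given as a 3x3 rotation matrix whose columns are the frame's x, y, z axes.
In Python, from station import manip gives the robot as it stands.
- The arm moves only by the tool step_arm, never from a script. Its argument "rows" is a list of rows, each an object of numbers: "tx", "ty", "tz": the shift along the tool's x, y, z scaled (see below); "wx", "wy", "wz": the turn, a rotation vector about the tool's x, y, z scaled (see below). In form: [{"tx": .., "ty": .., "tz": .., "wx": .., "wy": .., "wz": ..}, ...]. A call has 1 to 8 rows; each row is the pose to reach, as a shift and turn from the pose commanded when the call began, along the tool's axes at that moment; what a row does not reach only later rows make up. The controller multiplies each number of a shift by 0.5 m and each number of a turn by 60 degrees. A row lasts 1/12 s, in which the tool goes at most 41.7 mm and 7.16 degrees, less where a joint would pass 70% of its speed; a pose out of reach is approached as far as the arm can. A call with a number of a shift or a turn outside -1 to 1 is refused whole. A call with a gripper value outside its range is refused whole. "jaw" is the opening, from 0 (shut) to 1 (fully open), set as the call begins (left out, the last holds). The fingers move at their own pace and stop on an object; "grip_force" is the grip in N (left out, the last holds). Time passes only in rows, so rows that repeat a pose let the fingers close. It gives the time, the measured TCP pose, the force, the opening and the grip force at its end, in the units of the state.
- manip.read_state(): the state, without advancing time (a new reading comes with each control period).
- manip.grab_frame(name): name is "side" or "top" or "wrist"; returns a dict with "color" (400x640x3 uint8, red, green, blue), "range_z" (400x640 float32, m along the optical axis (not along the pixel's ray), 0 where there is no reading), "K" (3x3 intrinsics, pixels), "xyz" and "attitude" of the camera in the world. Camera axes: x right, y down, z forward; pixel columns grow to the right and rows downward; lengths in m; the calibration is good to about 2 mm. A picture is of the moment at which its call begins.
- manip.job_done(): hands the job in; it is judged then, once.
Trained networks look in the newest picture that a camera, given by its name, has taken for a name from the list of things; names that differ only in an ending like _2 or _b are one class to them, and where a whole thing is asked for, a point or a joint stands for the part that bears it (a point fixed in the world has none). Each returns a list of dicts, best first, with "p" (0 to 1); they miss things now and then, are a little off and sometimes report something else, mostly with a low value. They report only what shows in the picture. A call takes as long as a camera call. They do not tell look-alikes from the thing itself.
- manip.trace(camera, label): "region" (400x640 bool, what is visible of it) and "pixel" ([column, row] in pixels, amid what is visible of it).
The state is a dict: "t": time; "joints": joint angles; "joint_vel": joint speeds; "joint_efforts": joint torques, N m; "position": TCP position; "tcp_rot": TCP orientation; "contact_force": force on the tool from outside, world axes, zero at the start; "wrist_torque": the same for the moment, N m; "opening": finger opening in m; "grasp_force": force on a finger pad.
Only numpy, scipy, OpenCV 4.12 (cv2) and the standard library are available. Lean on these libraries where they do the work, as an engineer would, in place of code of your own. Each camera call takes 0.05 s, during which the arm holds its last target. There are 200 camera calls.

## Working session

There is one attempt and no reset: what is moved stays moved. The work goes in short steps, Python scripts to look and compute and a tool call to move; the robot and the scene stay as the last step left them, time stands still between calls to the robot, and variables do not carry over. Pictures are saved under pics/ and viewed, at most 10 in all, crops included, and the job is handed in when it is done.

Besides the shell and the picture viewer there is one more tool, called after ">>>" as name(argument=value, ...), one argument or row to a line, values as JSON. step_arm: Moves the arm, as the interface text tells. Its arguments: {"type":"object","properties":{"rows":{"type":"array"},"jaw":{"type":"number"},"grip_force":{"type":"number"}},"required":["rows"]}

```bash
mkdir -p pics; cat > h.py <<'E'
import numpy as np, cv2
from station import manip
def R(f): return np.array(f["attitude"]).reshape(3,3)
def cloud(f):
    z=f["range_z"]; K=np.array(f["K"]); v,u=np.mgrid[:z.shape[0],:z.shape[1]]
    P=np.stack([(u-K[0,2])/K[0,0]*z,(v-K[1,2])/K[1,1]*z,z],-1)
    W=P@R(f).T+np.array(f["xyz"]); W[z<=0]=np.nan; return W
def save(f,n,crop=None,s=1):
    im=f["color"][:,:,::-1]
    if crop: im=im[crop[1]:crop[3],crop[0]:crop[2]]
    cv2.imwrite("pics/"+n,cv2.resize(im,None,fx=s,fy=s,interpolation=cv2.INTER_CUBIC))
E
python3 - <<'E'
from h import *
import pickle
np.set_printoptions(precision=4,suppress=True)
fs={c:manip.grab_frame(c) for c in("top","side","wrist")}
pickle.dump(fs,open("f0.pkl","wb"))
for c,f in fs.items():
    print(c,f["xyz"],np.array(f["attitude"]).tolist(),np.array(f["K"]).tolist())
    W=cloud(f)
    for l in ["die_block","other_block","long_stop","short_stop","shield_handle","shield","fixture"]:
        for d in manip.trace(c,l)[:3]:
            P=W[d["region"]]; print(l,round(d["p"],2),np.round(d["pixel"]),d["region"].sum(),np.nanmedian(P,0))
ims=[fs[c]["color"][:,:,::-1] for c in("top","side")]
cv2.imwrite("pics/a.png",cv2.resize(np.vstack(ims),(480,600),interpolation=cv2.INTER_AREA))
save(fs["top"],"top.png",s=1.25)
save(fs["side"],"side.png",s=1.25)
print(manip.read_state())
E
```

```text
top [0.3425 0.041  1.2408] [[0.00921050193303814, -0.9844729527517718, 0.17529452916263233], [-0.9998777388104824, -0.011282398995721463, -0.010826583216210998], [0.012636221166855931, -0.17517337917933995, -0.9844565064752802]] [[364.8071164376219, 0.0, 318.62879243824955], [0.0, 364.8071164376219, 198.7413263367949], [0.0, 0.0, 1.0]]
die_block 0.65 [426. 240.] 303 [ 0.4324 -0.3275  0.0361]
die_block 0.53 [374. 261.] 255 [ 0.3529 -0.1548  0.0366]
die_block 0.53 [398. 285.] 303 [ 0.2834 -0.233   0.0367]
other_block 0.71 [399. 175.] 229 [ 0.6431 -0.2485  0.0452]
long_stop 0.43 [316. 201.] 158 [0.548  0.0398 0.0226]
short_stop 0.58 [183. 211.] 757 [0.5196 0.4841 0.0245]
short_stop 0.49 [298. 214.] 80 [0.4997 0.0969 0.022 ]
shield_handle 0.73 [257. 212.] 674 [0.4843 0.2019 0.2256]
shield 0.78 [259. 210.] 692 [0.4863 0.202  0.2254]
fixture 0.8 [301. 214.] 6530 [0.5018 0.0952 0.0115]
side [ 0.3817 -0.9737  1.2332] [[0.9845842451068973, -0.13212676895877026, 0.1146140532910213], [-0.17473936342689245, -0.7139959138441816, 0.6779940928083197], [-0.007747203136987377, -0.6875698887664641, -0
[... 852 characters left out ...]
, [0.0, 308.9991927152769, 204.63455737163395], [0.0, 0.0, 1.0]]
die_block 0.59 [146.  39.] 3922 [ 0.2826 -0.2413  0.0351]
{'t': 1.2, 'joints': array([-72.4814,  19.5938,  87.3249,   0.0006,  73.0741,  -8.3629]), 'joint_vel': array([ 0.0675,  0.078 , -0.0641,  0.0898,  0.13  ,  0.0214]), 'joint_efforts': array([  0.0033, -43.1128, -24.448 ,   0.0719,   0.0487,  -0.    ]), 'position': array([ 0.2292, -0.4723,  0.2268]), 'tcp_rot': array([[ 0.8997,  0.4365,  0.    ],
       [ 0.4365, -0.8997, -0.0001],
       [-0.    ,  0.0001, -1.    ]]), 'contact_force': array([ 0.1164,  0.8505, -0.6974]), 'wrist_torque': array([-0.069 , -0.0381, -0.0109]), 'grasp_force': 0.0, 'opening': 0.09173732470585538}
```

View pictures.

View pics/top.png

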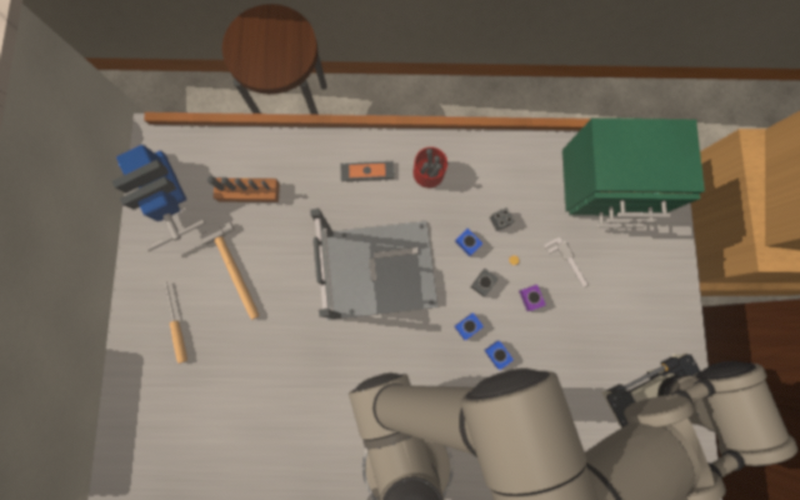

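View pics/side.png

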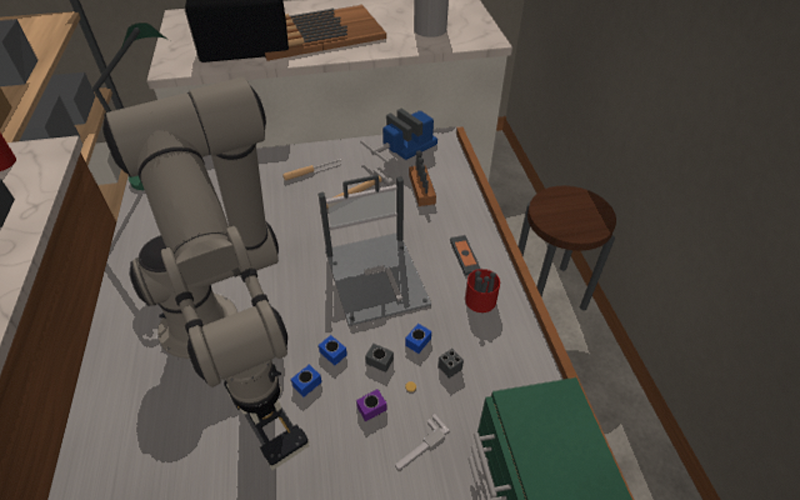

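Candidates for the die block (side picture, 640 px scale): dark with one hollow (303,286), blue (266,280), (245,304) and (335,270), purple (298,322), dark with four hollows (360,290). The dark single-hollow one at (303,286) fits; in the top view it is at (388,226). The shield is raised, with its handle at about (293,150) in the side picture. I'll confirm the block in a crop and fit the fixture.

```bash
python3 - <<'E'
from h import *
import pickle
np.set_printoptions(precision=4,suppress=True)
fs=pickle.load(open("f0.pkl","rb"))
t,s=fs["top"],fs["side"]
a=cv2.resize(s["color"][255:315,265:385,::-1],(800,400),interpolation=cv2.INTER_CUBIC)
b=cv2.resize(t["color"][165:265,240:400,::-1],(320,200),interpolation=cv2.INTER_CUBIC)
cv2.imwrite("pics/crop.png",np.vstack([a,np.hstack([b,np.zeros((200,480,3),np.uint8)])]))
for n,f in fs.items():
    if n=="wrist":continue
    W=cloud(f); z=W[...,2]
    box=lambda x0,x1,y0,y1:(W[...,0]>x0)&(W[...,0]<x1)&(W[...,1]>y0)&(W[...,1]<y1)
    bench=z[box(.35,.6,-.1,-.06)]; print(n,"bench",np.nanmedian(bench),np.nanstd(bench))
    def rect(m,l):
        P=W[m]; 
        if len(P)<5: print(l,len(P));return
        r=cv2.minAreaRect((P[:,:2]*1000).astype(np.float32)); print(n,l,len(P),"z",np.nanmedian(P[:,2]),"c",np.round(r[0],1),"size",np.round(r[1],1),"ang",round(r[2],2))
    d=box(.42,.52,-.25,-.16)
    rect(d&(z>.030)&(z<.045),"die top"); rect(d&(z>.008),"die all")
    rect(box(.3,.7,-.1,.3)&(z>.006)&(z<.014),"bed")
    rect(box(.35,.65,-.1,.14)&(z>.018)&(z<.03),"stops")
    rect(box(.35,.65,.1,.3)&(z>.235)&(z<.3),"high")
    h=box(.35,.65,.12,.28)&(z>.2); P=W[h]; print("z hist",np.histogram(P[:,2],bins=np.arange(.1,.33,.01)))
E
```

```text
top bench 0.001235217668493771 0.004117863821663112
top die top 248 z 0.037034991665835904 c [ 470.7 -202.3] size [44.6 60.4] ang 53.91
top die all 274 z 0.036634755411511066 c [ 470.8 -202.1] size [45.  60.3] ang 53.97
top bed 4872 z 0.01058871458086097 c [500.3 100.7] size [398.4 398.7] ang 0.09
top stops 238 z 0.0226441042609431 c [477.4  51.5] size [124.5 188. ] ang 82.19
top high 296 z 0.2754880621839811 c [488.7 203.9] size [237.5  21.7] ang 7.27
z hist (array([  0,   0,   0,   0,   0,   0,   0,   0,   0,   0,  13,  18, 204,
        29,  49,  65,   3, 137,  30,   0,   0,   0]), array([0.1 , 0.11, 0.12, 0.13, 0.14, 0.15, 0.16, 0.17, 0.18, 0.19, 0.2 ,
       0.21, 0.22, 0.23, 0.24, 0.25, 0.26, 0.27, 0.28, 0.29, 0.3 , 0.31,
       0.32]))
side bench 0.0012953886936771797 0.004506295687849848
side die top 246 z 0.037089536920678956 c [ 467.9 -203.1] size [49.4 62.8] ang 53.06
side die all 330 z 0.03601251672161776 c [ 477.2 -189.7] size [82.5 62.2] ang 54.5
side bed 3318 z 0.010365227823924905 c [499.4 101.1] size [396.8 395.9] ang 0.35
side stops 199 z 0.021705302157357442 c [497.2  22.6] size [209.6 175.8] ang 6.82
side high 222 z 0.2649849105966918 c [487.6 204.1] size [240.3  26.3] ang 6.9
z hist (array([  0,   0,   0,   0,   0,   0,   0,   0,   0,   0, 143, 119, 194,
        54,  48,  38,  19,  77,  22,   0,   0,   0]), array([0.1 , 0.11, 0.12, 0.13, 0.14, 0.15, 0.16, 0.17, 0.18, 0.19, 0.2 ,
       0.21, 0.22, 0.23, 0.24, 0.25, 0.26, 0.27, 0.28, 0.29, 0.3 , 0.31,
       0.32]))
```

View pics/crop.png

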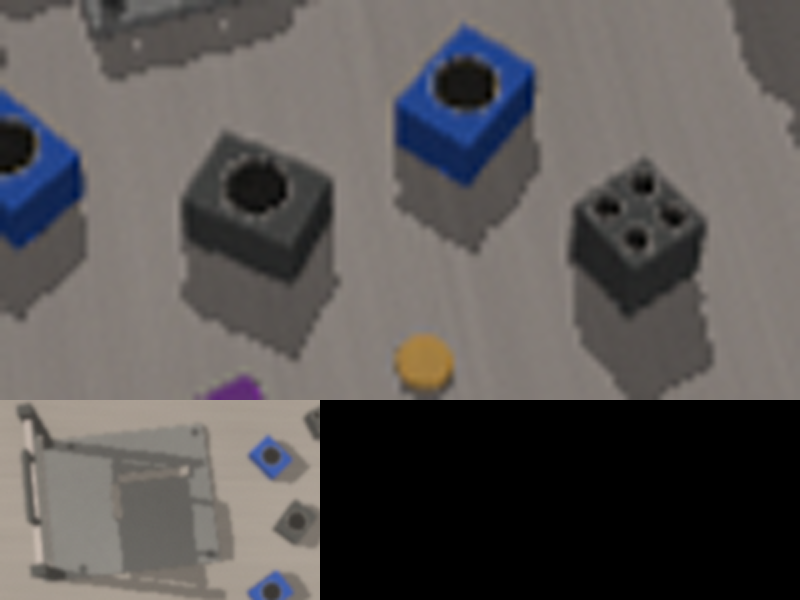

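The crop shows the dark block with one hollow at (303,286) in the side view, so it is the target. From above it measures 60x45 mm with its top at 37 mm. The fixture's yaw is about 7.1°, and its stops agree with the posts to about 1 mm. Next is the shield handle.

```bash
cat >> h.py <<'E'
YAW=np.radians(7.1); O=np.array([.5091,.0402])
def fix(x,y): c,s=np.cos(YAW),np.sin(YAW); return O+np.array([c*x-s*y,s*x+c*y])
def loc(P): c,s=np.cos(YAW),np.sin(YAW); return (P-O)@np.array([[c,-s],[s,c]])
def plan(p,yaw):
    st=manip.read_state(); M=np.array(st["tcp_rot"]); d=M.T@(np.array(p)-st["position"])/.5
    y0=np.degrees(np.arctan2(M[1,0],M[0,0])); 
    print("t",round(st["t"],2),"pos",np.round(st["position"],4),"yaw",round(y0,2),"F",np.round(st["contact_force"],1),"| txyz",np.round(d,4),"wz",round(-(((yaw-y0)+180)%360-180)/60,4))
E
python3 - <<'E'
from h import *
import pickle
np.set_printoptions(precision=4,suppress=True)
fs=pickle.load(open("f0.pkl","rb"))
for n in("top","side"):
    W=cloud(fs[n]); L=loc(W[...,:2]); z=W[...,2]
    m=(abs(L[...,0])<.06)&(abs(L[...,1]-.165)<.03)&(z>.255); P=W[m]; 
    l=L[m]; k=np.polyfit(l[:,0],l[:,1],1); print(n,"handle top z",np.percentile(P[:,2],[5,50,90,98]),"local",np.median(l,0),l.min(0),l.max(0),"slope deg",np.degrees(k[0]))
    m=(abs(abs(L[...,0])-.112)<.02)&(abs(L[...,1]-.165)<.03)&(z>.24)
    for s in(-1,1): q=m&(L[...,0]*s>0); print("post",L[q].mean(0),np.median(z[q]))
    m=(abs(L[...,0]-.0375)<.018)&(L[...,1]<.05)&(L[...,1]>-.1)&(z>.018)&(z<.026); print("long",m.sum(),np.median(L[m],0),np.degrees(np.polyfit(L[m][:,1],L[m][:,0],1)[0]))
    m=(abs(L[...,1]-.0575)<.018)&(L[...,0]<.025)&(L[...,0]>-.06)&(z>.018)&(z<.026); print("short",m.sum(),np.median(L[m],0))
print(fix(0,.165))
plan([.36,-.12,.35],85)
E
```

```text
top handle top z [0.2713 0.2779 0.2805 0.2823] local [0.0003 0.1642] [-0.0494  0.1589] [0.0509 0.1712] slope deg 0.3369996161091779
post [-0.111   0.1641] 0.25054270207444607
post [0.1114 0.1654] 0.2513739891198639
long 144 [ 0.0395 -0.0091] -0.48882092275162325
short 63 [-0.0012  0.0578]
side handle top z [0.2595 0.2755 0.281  0.2824] local [-0.004   0.1626] [-0.0517  0.1567] [0.0478 0.1722] slope deg 0.5616833573937702
post [-0.1135  0.1624] 0.24912969780955146
post [0.1097 0.1632] 0.24895525441562572
long 103 [ 0.0355 -0.0155] 0.3299515054838487
short 49 [-0.0077  0.0576]
[0.4887 0.2039]
t 1.2 pos [ 0.2292 -0.4723  0.2268] yaw 25.88 F [ 0.1  0.9 -0.7] | txyz [ 0.5429 -0.5198 -0.2466] wz -0.9853
```

>>> step_arm(
  rows=[
    {"tx": 0.2,"ty": -0.2,"tz": -0.25,"wz": -0.95},
    {"tx": 0.54,"ty": -0.52,"tz": -0.25,"wz": -0.95},
    {"tx": 0.54,"ty": -0.52,"tz": -0.25,"wz": -0.95},
    {"tx": 0.54,"ty": -0.52,"tz": -0.25,"wz": -0.95},
    {"tx": 0.54,"ty": -0.52,"tz": -0.25,"wz": -0.95},
    {"tx": 0.54,"ty": -0.52,"tz": -0.25,"wz": -0.95},
    {"tx": 0.54,"ty": -0.52,"tz": -0.25,"wz": -0.95},
    {"tx": 0.54,"ty": -0.52,"tz": -0.25,"wz": -0.95},
  ],
  jaw=1,
  grip_force=30,
)

```text
$.rows[0]: bad value
```

```bash
python3 -c "
from h import *
plan([.4887,.2039,.35],187.2)"
```

```text
t 1.2 pos [ 0.2292 -0.4723  0.2268] yaw 25.88 F [ 0.1  0.9 -0.7] | txyz [ 1.0573 -0.9903 -0.2466] wz -2.6886
```

>>> step_arm(
  rows=[
    {"tx": 0.2,"ty": -0.2,"tz": -0.25,"wx": 0,"wy": 0,"wz": -0.95},
    {"tx": 0.54,"ty": -0.52,"tz": -0.25,"wx": 0,"wy": 0,"wz": -0.95},
    {"tx": 0.54,"ty": -0.52,"tz": -0.25,"wx": 0,"wy": 0,"wz": -0.95},
    {"tx": 0.54,"ty": -0.52,"tz": -0.25,"wx": 0,"wy": 0,"wz": -0.95},
    {"tx": 0.54,"ty": -0.52,"tz": -0.25,"wx": 0,"wy": 0,"wz": -0.95},
    {"tx": 0.54,"ty": -0.52,"tz": -0.25,"wx": 0,"wy": 0,"wz": -0.95},
    {"tx": 0.54,"ty": -0.52,"tz": -0.25,"wx": 0,"wy": 0,"wz": -0.95},
    {"tx": 0.54,"ty": -0.52,"tz": -0.25,"wx": 0,"wy": 0,"wz": -0.95},
  ],
  jaw=1,
  grip_force=30,
)

```text
t: 1.87
position: [0.3368, -0.1777, 0.3346]
tcp_rot: [[0.118, 0.993, 0.001], [0.993, -0.118, -0.001], [-0.0, 0.001, -1.0]]
contact_force: [1.5, -1.2, 0.6]
opening: 0.0917
grasp_force: 0.0
```

```bash
python3 -c "
from h import *
plan([.4887,.2039,.35],187.2)"
```

```text
t 1.87 pos [ 0.3368 -0.1777  0.3346] yaw 83.21 F [ 1.5 -1.2  0.6] | txyz [ 0.7938  0.2114 -0.0309] wz -1.7332
```

>>> step_arm(
  rows=[
    {"tx": 0.78,"ty": 0.2,"tz": -0.04,"wx": 0,"wy": 0,"wz": -0.9},
    {"tx": 0.78,"ty": 0.2,"tz": -0.04,"wx": 0,"wy": 0,"wz": -0.9},
    {"tx": 0.78,"ty": 0.2,"tz": -0.04,"wx": 0,"wy": 0,"wz": -0.9},
    {"tx": 0.78,"ty": 0.2,"tz": -0.04,"wx": 0,"wy": 0,"wz": -0.9},
    {"tx": 0.78,"ty": 0.2,"tz": -0.04,"wx": 0,"wy": 0,"wz": -0.9},
    {"tx": 0.78,"ty": 0.2,"tz": -0.04,"wx": 0,"wy": 0,"wz": -0.9},
    {"tx": 0.78,"ty": 0.2,"tz": -0.04,"wx": 0,"wy": 0,"wz": -0.9},
    {"tx": 0.78,"ty": 0.2,"tz": -0.04,"wx": 0,"wy": 0,"wz": -0.9},
  ],
)

```text
t: 2.53
position: [0.459, 0.1324, 0.3507]
tcp_rot: [[-0.735, 0.678, 0.001], [0.678, 0.735, -0.0], [-0.001, 0.0, -1.0]]
contact_force: [1.4, -0.5, 0.2]
opening: 0.0919
grasp_force: 0.0
```

```bash
python3 -c "
from h import *
plan([.4887,.2039,.35],187.2)"
```

```text
t 2.53 pos [0.459  0.1324 0.3507] yaw 137.28 F [ 1.4 -0.5  0.2] | txyz [0.0533 0.1454 0.0013] wz -0.832
```

>>> step_arm(
  rows=[
    {"tx": 0.053,"ty": 0.145,"tz": 0,"wx": 0,"wy": 0,"wz": -0.832},
    {"tx": 0.053,"ty": 0.145,"tz": 0,"wx": 0,"wy": 0,"wz": -0.832},
    {"tx": 0.053,"ty": 0.145,"tz": 0,"wx": 0,"wy": 0,"wz": -0.832},
    {"tx": 0.053,"ty": 0.145,"tz": 0,"wx": 0,"wy": 0,"wz": -0.832},
    {"tx": 0.053,"ty": 0.145,"tz": 0,"wx": 0,"wy": 0,"wz": -0.832},
    {"tx": 0.053,"ty": 0.145,"tz": 0,"wx": 0,"wy": 0,"wz": -0.832},
    {"tx": 0.053,"ty": 0.145,"tz": 0,"wx": 0,"wy": 0,"wz": -0.832},
    {"tx": 0.053,"ty": 0.145,"tz": 0,"wx": 0,"wy": 0,"wz": -0.832},
  ],
)

```text
t: 3.2
position: [0.489, 0.2012, 0.3503]
tcp_rot: [[-0.992, -0.123, -0.0], [-0.123, 0.992, -0.0], [0.0, -0.0, -1.0]]
contact_force: [0.2, 0.2, 1.1]
opening: 0.092
grasp_force: 0.0
```

```bash
python3 - <<'E'
from h import *
np.set_printoptions(precision=4,suppress=True)
plan([.4887,.2039,.255],187.2)
f=manip.grab_frame("wrist"); W=cloud(f); L=loc(W[...,:2]); z=W[...,2]
m=(abs(L[...,0])<.035)&(abs(L[...,1]-.165)<.03)&(z>.255); l=L[m]
print(m.sum(),"z",np.nanpercentile(z[m],[5,50,95]))
if m.sum()>9: print(np.median(l,0),l.min(0),l.max(0),np.degrees(np.polyfit(l[:,0],l[:,1],1)[0]))
save(f,"w1.png")
E
```

```text
t 3.2 pos [0.489  0.2012 0.3503] yaw -172.94 F [0.2 0.2 1.1] | txyz [-0.0002  0.0054  0.1906] wz -0.0023
21998 z [0.278  0.4511 0.46  ]
[-0.0257  0.166 ] [-0.035  0.135] [0.0349 0.195 ] 3.289672422703266
```

View pics/w1.png

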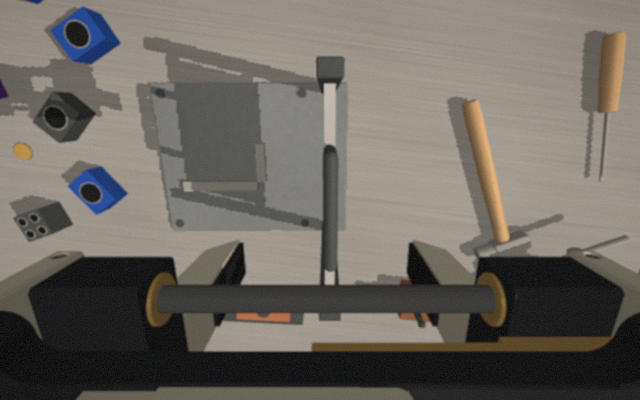

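The wrist view shows the handle bar at (330,205) along the closing mid-plane (fingers at columns 240 and 410), and the yaw is aligned. Down I go and pinch.

>>> step_arm(
  rows=[
    {"tx": 0,"ty": 0.004,"tz": 0.06,"wx": 0,"wy": 0,"wz": 0},
    {"tx": 0,"ty": 0.004,"tz": 0.12,"wx": 0,"wy": 0,"wz": 0},
    {"tx": 0,"ty": 0.004,"tz": 0.17,"wx": 0,"wy": 0,"wz": 0},
    {"tx": 0,"ty": 0.004,"tz": 0.19,"wx": 0,"wy": 0,"wz": 0},
    {"tx": 0,"ty": 0.004,"tz": 0.19,"wx": 0,"wy": 0,"wz": 0},
    {"tx": 0,"ty": 0.004,"tz": 0.19,"wx": 0,"wy": 0,"wz": 0},
  ],
)

```text
t: 3.75
position: [0.4891, 0.2032, 0.2561]
tcp_rot: [[-0.993, -0.117, 0.001], [-0.117, 0.993, 0.0], [-0.001, 0.0, -1.0]]
contact_force: [0.5, 0.1, 0.9]
opening: 0.0918
grasp_force: 0.0
```

>>> step_arm(
  rows=[
    {"tx": 0,"ty": 0,"tz": 0,"wx": 0,"wy": 0,"wz": 0},
    {"tx": 0,"ty": 0,"tz": 0,"wx": 0,"wy": 0,"wz": 0},
    {"tx": 0,"ty": 0,"tz": 0,"wx": 0,"wy": 0,"wz": 0},
    {"tx": 0,"ty": 0,"tz": 0,"wx": 0,"wy": 0,"wz": 0},
    {"tx": 0,"ty": 0,"tz": 0,"wx": 0,"wy": 0,"wz": 0},
    {"tx": 0,"ty": 0,"tz": 0,"wx": 0,"wy": 0,"wz": 0},
    {"tx": 0,"ty": 0,"tz": 0,"wx": 0,"wy": 0,"wz": 0},
    {"tx": 0,"ty": 0,"tz": 0,"wx": 0,"wy": 0,"wz": 0},
  ],
  jaw=0,
  grip_force=30,
)

```text
t: 4.42
position: [0.4887, 0.2032, 0.2554]
tcp_rot: [[-0.993, -0.118, 0.0], [-0.118, 0.993, -0.0], [-0.0, -0.0, -1.0]]
contact_force: [-0.2, 0.3, 0.4]
opening: 0.043
grasp_force: 0.0
```

Still closing; wait.

>>> step_arm(
  rows=[
    {"tx": 0,"ty": 0,"tz": 0,"wx": 0,"wy": 0,"wz": 0},
    {"tx": 0,"ty": 0,"tz": 0,"wx": 0,"wy": 0,"wz": 0},
    {"tx": 0,"ty": 0,"tz": 0,"wx": 0,"wy": 0,"wz": 0},
    {"tx": 0,"ty": 0,"tz": 0,"wx": 0,"wy": 0,"wz": 0},
    {"tx": 0,"ty": 0,"tz": 0,"wx": 0,"wy": 0,"wz": 0},
    {"tx": 0,"ty": 0,"tz": 0,"wx": 0,"wy": 0,"wz": 0},
    {"tx": 0,"ty": 0,"tz": 0,"wx": 0,"wy": 0,"wz": 0},
    {"tx": 0,"ty": 0,"tz": 0,"wx": 0,"wy": 0,"wz": 0},
  ],
)

```text
t: 5.08
position: [0.4886, 0.2046, 0.2554]
tcp_rot: [[-0.993, -0.119, -0.0], [-0.119, 0.993, 0.003], [-0.0, 0.003, -1.0]]
contact_force: [-0.4, 5.8, -0.2]
opening: 0.0112
grasp_force: 30.0
```

>>> step_arm(
  rows=[
    {"tx": 0,"ty": 0.004,"tz": 0.03,"wx": 0,"wy": 0,"wz": 0},
    {"tx": 0,"ty": 0.004,"tz": 0.06,"wx": 0,"wy": 0,"wz": 0},
    {"tx": 0,"ty": 0.004,"tz": 0.09,"wx": 0,"wy": 0,"wz": 0},
    {"tx": 0,"ty": 0.004,"tz": 0.12,"wx": 0,"wy": 0,"wz": 0},
    {"tx": 0,"ty": 0.004,"tz": 0.15,"wx": 0,"wy": 0,"wz": 0},
    {"tx": 0,"ty": 0.004,"tz": 0.17,"wx": 0,"wy": 0,"wz": 0},
    {"tx": 0,"ty": 0.004,"tz": 0.18,"wx": 0,"wy": 0,"wz": 0},
    {"tx": 0,"ty": 0.004,"tz": 0.19,"wx": 0,"wy": 0,"wz": 0},
  ],
)

```text
t: 5.75
position: [0.4886, 0.2047, 0.1603]
tcp_rot: [[-0.993, -0.119, -0.0], [-0.119, 0.993, -0.001], [0.0, -0.001, -1.0]]
contact_force: [-1.3, -3.6, 4.2]
opening: 0.011
grasp_force: 30.0
```

>>> step_arm(
  rows=[
    {"tx": 0,"ty": 0,"tz": 0.002,"wx": 0,"wy": 0,"wz": 0},
    {"tx": 0,"ty": 0,"tz": 0.004,"wx": 0,"wy": 0,"wz": 0},
    {"tx": 0,"ty": 0,"tz": 0.006,"wx": 0,"wy": 0,"wz": 0},
    {"tx": 0,"ty": 0,"tz": 0.008,"wx": 0,"wy": 0,"wz": 0},
    {"tx": 0,"ty": 0,"tz": 0.01,"wx": 0,"wy": 0,"wz": 0},
    {"tx": 0,"ty": 0,"tz": 0.01,"wx": 0,"wy": 0,"wz": 0},
  ],
)

```text
t: 6.25
position: [0.4885, 0.2047, 0.1557]
tcp_rot: [[-0.993, -0.119, 0.0], [-0.119, 0.993, -0.001], [-0.0, -0.001, -1.0]]
contact_force: [0.2, -4.9, 1.0]
opening: 0.0114
grasp_force: 30.0
```

>>> step_arm(
  rows=[
    {"tx": 0,"ty": 0,"tz": 0.002,"wx": 0,"wy": 0,"wz": 0},
    {"tx": 0,"ty": 0,"tz": 0.004,"wx": 0,"wy": 0,"wz": 0},
    {"tx": 0,"ty": 0,"tz": 0.006,"wx": 0,"wy": 0,"wz": 0},
    {"tx": 0,"ty": 0,"tz": 0.008,"wx": 0,"wy": 0,"wz": 0},
    {"tx": 0,"ty": 0,"tz": 0.01,"wx": 0,"wy": 0,"wz": 0},
    {"tx": 0,"ty": 0,"tz": 0.01,"wx": 0,"wy": 0,"wz": 0},
  ],
)

```text
t: 6.75
position: [0.4887, 0.2048, 0.1528]
tcp_rot: [[-0.993, -0.119, 0.002], [-0.119, 0.993, -0.0], [-0.002, -0.001, -1.0]]
contact_force: [-5.2, -7.7, 16.0]
opening: 0.011
grasp_force: 30.0
```

```bash
python3 - <<'E'
from h import *
np.set_printoptions(precision=4,suppress=True)
print(manip.read_state()["contact_force"])
for n in("side","top"):
    f=manip.grab_frame(n); W=cloud(f); L=loc(W[...,:2]); z=W[...,2]
    m=(abs(L[...,0])<.055)&(abs(L[...,0])>.02)&(abs(L[...,1]-.165)<.015)&(z>.1)&(z<.2); print(n,m.sum(),np.histogram(z[m],bins=np.arange(.1,.2,.006)))
E
```

```text
[-5.1692 -7.652  15.9978]
side 165 (array([20, 21, 13, 28, 22, 10,  7,  5,  3,  4,  3,  7, 16,  6,  0,  0]), array([0.1  , 0.106, 0.112, 0.118, 0.124, 0.13 , 0.136, 0.142, 0.148,
       0.154, 0.16 , 0.166, 0.172, 0.178, 0.184, 0.19 , 0.196]))
top 26 (array([ 0,  0,  0,  1,  0,  0,  0,  0,  0,  1,  0,  2, 17,  5,  0,  0]), array([0.1  , 0.106, 0.112, 0.118, 0.124, 0.13 , 0.136, 0.142, 0.148,
       0.154, 0.16 , 0.166, 0.172, 0.178, 0.184, 0.19 , 0.196]))
```

The shield is on its end stop: vertical force jumped to 16 N and the handle top measures about 176 mm. Release.

>>> step_arm(
  rows=[
    {"tx": 0,"ty": 0,"tz": -0.004,"wx": 0,"wy": 0,"wz": 0},
    {"tx": 0,"ty": 0,"tz": -0.004,"wx": 0,"wy": 0,"wz": 0},
    {"tx": 0,"ty": 0,"tz": -0.004,"wx": 0,"wy": 0,"wz": 0},
    {"tx": 0,"ty": 0,"tz": -0.004,"wx": 0,"wy": 0,"wz": 0},
    {"tx": 0,"ty": 0,"tz": -0.004,"wx": 0,"wy": 0,"wz": 0},
    {"tx": 0,"ty": 0,"tz": -0.004,"wx": 0,"wy": 0,"wz": 0},
    {"tx": 0,"ty": 0,"tz": -0.004,"wx": 0,"wy": 0,"wz": 0},
    {"tx": 0,"ty": 0,"tz": -0.004,"wx": 0,"wy": 0,"wz": 0},
  ],
  jaw=0.75,
)

```text
t: 7.52
position: [0.4885, 0.2052, 0.1522]
tcp_rot: [[-0.993, -0.119, -0.0], [-0.119, 0.993, -0.0], [0.0, -0.0, -1.0]]
contact_force: [0.4, -0.2, -0.1]
opening: 0.0597
grasp_force: 0.0
```

>>> step_arm(
  rows=[
    {"tx": 0,"ty": 0,"tz": -0.08,"wx": 0,"wy": 0,"wz": 0},
    {"tx": 0,"ty": 0,"tz": -0.16,"wx": 0,"wy": 0,"wz": 0},
    {"tx": 0,"ty": 0,"tz": -0.22,"wx": 0,"wy": 0,"wz": 0},
    {"tx": 0,"ty": 0,"tz": -0.22,"wx": 0,"wy": 0,"wz": 0},
    {"tx": 0,"ty": 0,"tz": -0.22,"wx": 0,"wy": 0,"wz": 0},
  ],
)

```text
t: 7.93
position: [0.4892, 0.2054, 0.264]
tcp_rot: [[-0.993, -0.119, 0.004], [-0.119, 0.993, 0.001], [-0.004, 0.0, -1.0]]
contact_force: [-0.7, 0.5, -0.6]
opening: 0.0688
grasp_force: 0.0
```

```bash
python3 - <<'E'
from h import *
plan([.4705,-.2025,.20],143.9)
f=manip.grab_frame("side"); W=cloud(f); L=loc(W[...,:2]); z=W[...,2]
m=(abs(L[...,0])<.055)&(abs(L[...,1]-.165)<.015)&(z>.13)&(z<.25); print(np.histogram(z[m],bins=np.arange(.13,.25,.006)))
E
```

```text
t 7.93 pos [0.4892 0.2054 0.264 ] yaw -173.19 F [-0.7  0.5 -0.6] | txyz [ 0.1344 -0.8056  0.1271] wz 0.7151
(array([ 9,  7,  9,  5,  6,  9, 25, 60, 12,  0,  0,  0,  0,  0,  0,  0,  0,
        0,  0]), array([0.13 , 0.136, 0.142, 0.148, 0.154, 0.16 , 0.166, 0.172, 0.178,
       0.184, 0.19 , 0.196, 0.202, 0.208, 0.214, 0.22 , 0.226, 0.232,
       0.238, 0.244]))
```

>>> step_arm(
  rows=[
    {"tx": 0.13,"ty": -0.8,"tz": 0,"wx": 0,"wy": 0,"wz": 0.71},
    {"tx": 0.13,"ty": -0.8,"tz": 0,"wx": 0,"wy": 0,"wz": 0.71},
    {"tx": 0.13,"ty": -0.8,"tz": 0,"wx": 0,"wy": 0,"wz": 0.71},
    {"tx": 0.13,"ty": -0.8,"tz": 0.0,"wx": 0,"wy": 0,"wz": 0.71},
    {"tx": 0.13,"ty": -0.8,"tz": 0.1,"wx": 0,"wy": 0,"wz": 0.71},
    {"tx": 0.13,"ty": -0.8,"tz": 0.1,"wx": 0,"wy": 0,"wz": 0.71},
    {"tx": 0.13,"ty": -0.8,"tz": 0.1,"wx": 0,"wy": 0,"wz": 0.71},
    {"tx": 0.13,"ty": -0.8,"tz": 0.1,"wx": 0,"wy": 0,"wz": 0.71},
  ],
)

```text
t: 8.65
position: [0.4731, -0.1259, 0.2261]
tcp_rot: [[-0.811, 0.585, -0.003], [0.585, 0.811, 0.001], [0.003, -0.001, -1.0]]
contact_force: [1.0, 0.3, -0.7]
opening: 0.0685
grasp_force: 0.0
```

```bash
python3 -c "
from h import *
plan([.4705,-.2025,.2],143.9)"
```

```text
t 8.65 pos [ 0.4731 -0.1259  0.2261] yaw 144.17 F [ 1.   0.3 -0.7] | txyz [-0.0856 -0.1273  0.052 ] wz 0.0046
```

>>> step_arm(
  rows=[
    {"tx": -0.085,"ty": -0.125,"tz": 0.04,"wx": 0,"wy": 0,"wz": 0},
    {"tx": -0.085,"ty": -0.125,"tz": 0.04,"wx": 0,"wy": 0,"wz": 0},
    {"tx": -0.085,"ty": -0.125,"tz": 0.04,"wx": 0,"wy": 0,"wz": 0},
    {"tx": -0.085,"ty": -0.125,"tz": 0.04,"wx": 0,"wy": 0,"wz": 0},
    {"tx": -0.085,"ty": -0.125,"tz": 0.04,"wx": 0,"wy": 0,"wz": 0},
    {"tx": -0.085,"ty": -0.125,"tz": 0.04,"wx": 0,"wy": 0,"wz": 0},
  ],
)

```text
t: 9.15
position: [0.4723, -0.1986, 0.2078]
tcp_rot: [[-0.812, 0.584, -0.001], [0.584, 0.812, 0.001], [0.001, 0.0, -1.0]]
contact_force: [-0.2, -0.2, 0.0]
opening: 0.0687
grasp_force: 0.0
```

```bash
python3 - <<'E'
from h import *
np.set_printoptions(precision=4,suppress=True)
f=manip.grab_frame("wrist"); W=cloud(f); z=W[...,2]
m=(W[...,0]>.42)&(W[...,0]<.53)&(W[...,1]>-.26)&(W[...,1]<-.15)&(z>.029)&(z<.042)
nb,lab,st,_=cv2.connectedComponentsWithStats(m.astype(np.uint8))
k=1+np.argmax(st[1:,4]); P=W[lab==k]; r=cv2.minAreaRect((P[:,:2]*1000).astype(np.float32)); print(m.sum(),st[k],np.median(P[:,2]),r)
plan([.4705,-.2025,.012],143.9)
save(f,"w2.png")
E
```

```text
2202 [ 301  158   42   54 2202] 0.035370752050210175 ((469.4967346191406, -202.36923217773438), (45.06313705444336, 59.77759552001953), 53.52986145019531)
t 9.2 pos [ 0.4725 -0.1986  0.2081] yaw 144.31 F [-0.9 -0.8  0.3] | txyz [-0.0015 -0.0088  0.3922] wz 0.0068
```

View pics/w2.png

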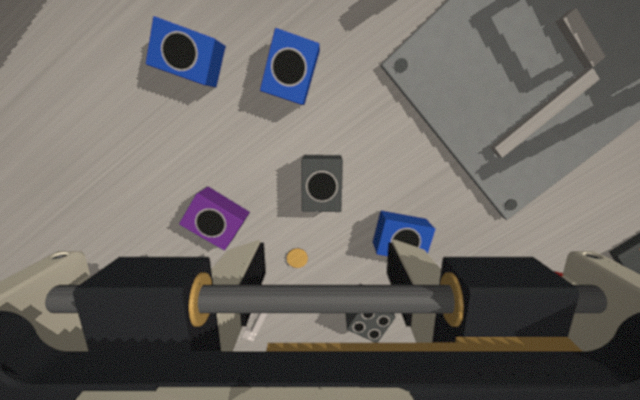

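The wrist view shows the die block at (321,185) square to the tool, clear of its blue neighbour at (404,233), and the wrist fit (469.5, -202.4, 45x60, 53.5°) agrees with the top view. Descend and grip.

>>> step_arm(
  rows=[
    {"tx": 0,"ty": -0.0093,"tz": 0.05,"wx": 0,"wy": 0,"wz": 0.012},
    {"tx": 0,"ty": -0.0093,"tz": 0.12,"wx": 0,"wy": 0,"wz": 0.012},
    {"tx": 0,"ty": -0.0093,"tz": 0.2,"wx": 0,"wy": 0,"wz": 0.012},
    {"tx": 0,"ty": -0.0093,"tz": 0.27,"wx": 0,"wy": 0,"wz": 0.012},
    {"tx": 0,"ty": -0.0093,"tz": 0.33,"wx": 0,"wy": 0,"wz": 0.012},
    {"tx": 0,"ty": -0.0093,"tz": 0.37,"wx": 0,"wy": 0,"wz": 0.012},
    {"tx": 0,"ty": -0.0093,"tz": 0.388,"wx": 0,"wy": 0,"wz": 0.012},
    {"tx": 0,"ty": -0.0093,"tz": 0.388,"wx": 0,"wy": 0,"wz": 0.012},
  ],
)

```text
t: 9.87
position: [0.4691, -0.2022, 0.0128]
tcp_rot: [[-0.805, 0.594, -0.003], [0.594, 0.805, 0.002], [0.003, -0.0, -1.0]]
contact_force: [0.1, -0.4, 0.8]
opening: 0.0689
grasp_force: 0.0
```

>>> step_arm(
  rows=[
    {"tx": 0,"ty": 0,"tz": 0,"wx": 0,"wy": 0,"wz": 0},
    {"tx": 0,"ty": 0,"tz": 0,"wx": 0,"wy": 0,"wz": 0},
    {"tx": 0,"ty": 0,"tz": 0,"wx": 0,"wy": 0,"wz": 0},
    {"tx": 0,"ty": 0,"tz": 0,"wx": 0,"wy": 0,"wz": 0},
    {"tx": 0,"ty": 0,"tz": 0,"wx": 0,"wy": 0,"wz": 0},
    {"tx": 0,"ty": 0,"tz": 0,"wx": 0,"wy": 0,"wz": 0},
    {"tx": 0,"ty": 0,"tz": 0,"wx": 0,"wy": 0,"wz": 0},
    {"tx": 0,"ty": 0,"tz": 0,"wx": 0,"wy": 0,"wz": 0},
  ],
  jaw=0.3,
  grip_force=40,
)

```text
t: 10.53
position: [0.4706, -0.2039, 0.0155]
tcp_rot: [[-0.804, 0.595, 0.002], [0.595, 0.804, -0.001], [-0.002, 0.0, -1.0]]
contact_force: [0.6, 2.4, 7.0]
opening: 0.0447
grasp_force: 40.0
```

>>> step_arm(
  rows=[
    {"tx": 0,"ty": 0,"tz": -0.05,"wx": 0,"wy": 0,"wz": 0},
    {"tx": 0,"ty": 0,"tz": -0.1,"wx": 0,"wy": 0,"wz": 0},
    {"tx": 0,"ty": 0,"tz": -0.16,"wx": 0,"wy": 0,"wz": 0},
    {"tx": 0,"ty": 0,"tz": -0.19,"wx": 0,"wy": 0,"wz": 0},
    {"tx": 0,"ty": 0,"tz": -0.2,"wx": 0,"wy": 0,"wz": 0},
    {"tx": 0,"ty": 0,"tz": -0.2,"wx": 0,"wy": 0,"wz": 0},
  ],
  jaw=0.3,
  grip_force=40,
)

```text
t: 11.03
position: [0.4699, -0.2039, 0.115]
tcp_rot: [[-0.804, 0.595, 0.001], [0.595, 0.804, -0.001], [-0.002, 0.0, -1.0]]
contact_force: [-0.3, -0.2, -5.5]
opening: 0.0447
grasp_force: 40.0
```

```bash
python3 - <<'E'
from h import *
p=fix(-.0015,.010); print(p); print(manip.read_state()["opening"],manip.read_state()["grasp_force"])
plan([*p,.115],97.2)
E
```

```text
[0.50637549 0.04993792]
0.0447143172260019 39.99854028224945
t 11.03 pos [ 0.4699 -0.2039  0.115 ] yaw 143.48 F [-0.3 -0.2 -5.5] | txyz [ 0.2435  0.4514 -0.0005] wz 0.7713
```

>>> step_arm(
  rows=[
    {"tx": 0.06,"ty": 0.11,"tz": 0,"wx": 0,"wy": 0,"wz": 0.11},
    {"tx": 0.1,"ty": 0.18,"tz": 0,"wx": 0,"wy": 0,"wz": 0.22},
    {"tx": 0.14,"ty": 0.25,"tz": 0,"wx": 0,"wy": 0,"wz": 0.33},
    {"tx": 0.18,"ty": 0.32,"tz": 0,"wx": 0,"wy": 0,"wz": 0.44},
    {"tx": 0.21,"ty": 0.39,"tz": 0,"wx": 0,"wy": 0,"wz": 0.55},
    {"tx": 0.2435,"ty": 0.45,"tz": 0,"wx": 0,"wy": 0,"wz": 0.66},
    {"tx": 0.2435,"ty": 0.4515,"tz": 0,"wx": 0,"wy": 0,"wz": 0.771},
    {"tx": 0.2435,"ty": 0.4515,"tz": 0,"wx": 0,"wy": 0,"wz": 0.771},
  ],
)

```text
t: 11.7
position: [0.5052, 0.0553, 0.1122]
tcp_rot: [[-0.123, 0.992, -0.003], [0.992, 0.123, 0.002], [0.003, -0.003, -1.0]]
contact_force: [-0.7, -0.1, -6.2]
opening: 0.0443
grasp_force: 40.0
```

```bash
python3 - <<'E'
from h import *
np.set_printoptions(precision=4,suppress=True)
p=fix(-.0015,.010); plan([*p,.03],97.2)
f=manip.grab_frame("side"); save(f,"s3.png",(200,100,400,250),4)
w=manip.grab_frame("wrist")
for n,f in(("side",f),("wrist",w)):
    W=cloud(f); L=loc(W[...,:2]); z=W[...,2]
    for nm,m in(("long",(abs(L[...,0]-.0375)<.014)&(L[...,1]<.04)&(L[...,1]>-.1)),("short",(abs(L[...,1]-.0575)<.014)&(L[...,0]<.02)&(L[...,0]>-.06))):
        m=m&(z>.018)&(z<.027); l=L[m]; print(n,nm,m.sum(), *( [np.median(l,0),np.percentile(l,[3,97],axis=0)] if m.sum()>5 else []))
E
```

```text
t 11.7 pos [0.5052 0.0553 0.1122] yaw 97.04 F [-0.7 -0.1 -6.2] | txyz [-0.0114  0.0015  0.1644] wz -0.0027
side long 95 [ 0.0357 -0.0175] [[ 0.0286 -0.0682]
 [ 0.0435  0.0332]]
side short 31 [-0.0149  0.055 ] [[-0.0305  0.0477]
 [ 0.0167  0.0661]]
wrist long 892 [0.0398 0.0195] [[ 0.0314 -0.0132]
 [ 0.0455  0.0389]]
wrist short 1154 [-0.0041  0.0586] [[-0.0275  0.0513]
 [ 0.0184  0.0656]]
```

View pics/s3.png

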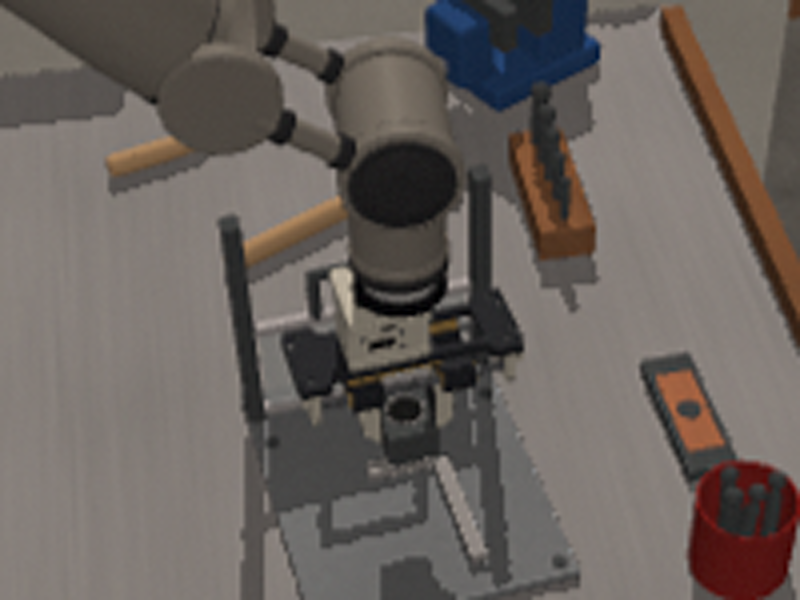

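The side view shows the block held above the bed at zoomed (408,415), just inside the L of the stops at (400,465) and (460,510), with the shield down behind it. Lower it short of the corner.

>>> step_arm(
  rows=[
    {"tx": 0,"ty": 0,"tz": 0,"wx": 0,"wy": 0,"wz": 0},
    {"tx": 0,"ty": 0,"tz": 0,"wx": 0,"wy": 0,"wz": 0},
    {"tx": 0,"ty": 0,"tz": 0,"wx": 0,"wy": 0,"wz": 0},
  ],
)

```text
t: 12.05
position: [0.5059, 0.0491, 0.1137]
tcp_rot: [[-0.125, 0.992, -0.001], [0.992, 0.125, -0.0], [-0.0, -0.001, -1.0]]
contact_force: [0.8, 0.4, -5.6]
opening: 0.0448
grasp_force: 40.0
```

```bash
python3 - <<'E'
from h import *
p=fix(-.0015,.010); plan([*p,.029],97.3)
E
```

```text
t 12.05 pos [0.5059 0.0491 0.1137] yaw 97.18 F [ 0.8  0.4 -5.6] | txyz [0.0015 0.0014 0.1693] wz -0.002
```

>>> step_arm(
  rows=[
    {"tx": 0,"ty": 0,"tz": 0.03,"wx": 0,"wy": 0,"wz": 0},
    {"tx": 0,"ty": 0,"tz": 0.07,"wx": 0,"wy": 0,"wz": 0},
    {"tx": 0,"ty": 0,"tz": 0.11,"wx": 0,"wy": 0,"wz": 0},
    {"tx": 0,"ty": 0,"tz": 0.14,"wx": 0,"wy": 0,"wz": 0},
    {"tx": 0,"ty": 0,"tz": 0.16,"wx": 0,"wy": 0,"wz": 0},
    {"tx": 0,"ty": 0,"tz": 0.168,"wx": 0,"wy": 0,"wz": 0},
    {"tx": 0,"ty": 0,"tz": 0.168,"wx": 0,"wy": 0,"wz": 0},
    {"tx": 0,"ty": 0,"tz": 0.168,"wx": 0,"wy": 0,"wz": 0},
  ],
)

```text
t: 12.72
position: [0.5067, 0.0499, 0.0307]
tcp_rot: [[-0.125, 0.992, 0.001], [0.992, 0.125, -0.0], [-0.0, 0.001, -1.0]]
contact_force: [0.7, -0.1, -4.1]
opening: 0.0448
grasp_force: 40.0
```

>>> step_arm(
  rows=[
    {"tx": 0,"ty": 0,"tz": 0.002,"wx": 0,"wy": 0,"wz": 0},
    {"tx": 0,"ty": 0,"tz": 0.004,"wx": 0,"wy": 0,"wz": 0},
    {"tx": 0,"ty": 0,"tz": 0.006,"wx": 0,"wy": 0,"wz": 0},
    {"tx": 0,"ty": 0,"tz": 0.006,"wx": 0,"wy": 0,"wz": 0},
  ],
)

```text
t: 13.05
position: [0.5064, 0.0502, 0.0274]
tcp_rot: [[-0.126, 0.992, 0.001], [0.992, 0.126, -0.0], [-0.0, 0.001, -1.0]]
contact_force: [-0.1, 0.0, -5.3]
opening: 0.045
grasp_force: 40.0
```

>>> step_arm(
  rows=[
    {"tx": 0,"ty": 0,"tz": 0.002,"wx": 0,"wy": 0,"wz": 0},
    {"tx": 0,"ty": 0,"tz": 0.004,"wx": 0,"wy": 0,"wz": 0},
    {"tx": 0,"ty": 0,"tz": 0.005,"wx": 0,"wy": 0,"wz": 0},
    {"tx": 0,"ty": 0,"tz": 0.005,"wx": 0,"wy": 0,"wz": 0},
    {"tx": 0,"ty": 0,"tz": 0.005,"wx": 0,"wy": 0,"wz": 0},
  ],
)

```text
t: 13.47
position: [0.5064, 0.0503, 0.0255]
tcp_rot: [[-0.126, 0.992, 0.001], [0.992, 0.126, -0.0], [-0.0, 0.001, -1.0]]
contact_force: [-2.6, 0.4, 5.7]
opening: 0.0448
grasp_force: 40.0
```

>>> step_arm(
  rows=[
    {"tx": 0,"ty": 0.003,"tz": 0,"wx": 0,"wy": 0,"wz": 0},
    {"tx": 0,"ty": 0.006,"tz": 0,"wx": 0,"wy": 0,"wz": 0},
    {"tx": 0,"ty": 0.009,"tz": 0,"wx": 0,"wy": 0,"wz": 0},
    {"tx": 0,"ty": 0.012,"tz": 0,"wx": 0,"wy": 0,"wz": 0},
    {"tx": 0,"ty": 0.015,"tz": 0,"wx": 0,"wy": 0,"wz": 0},
    {"tx": 0,"ty": 0.015,"tz": 0,"wx": 0,"wy": 0,"wz": 0},
    {"tx": 0,"ty": 0.015,"tz": 0,"wx": 0,"wy": 0,"wz": 0},
  ],
)

```text
t: 14.05
position: [0.5122, 0.0511, 0.0255]
tcp_rot: [[-0.126, 0.992, -0.003], [0.992, 0.126, -0.0], [0.0, -0.003, -1.0]]
contact_force: [-8.2, -0.6, 12.0]
opening: 0.0445
grasp_force: 40.0
```

>>> step_arm(
  rows=[
    {"tx": 0.003,"ty": 0,"tz": 0,"wx": 0,"wy": 0,"wz": 0},
    {"tx": 0.006,"ty": 0,"tz": 0,"wx": 0,"wy": 0,"wz": 0},
    {"tx": 0.009,"ty": 0,"tz": 0,"wx": 0,"wy": 0,"wz": 0},
    {"tx": 0.012,"ty": 0,"tz": 0,"wx": 0,"wy": 0,"wz": 0},
    {"tx": 0.015,"ty": 0,"tz": 0,"wx": 0,"wy": 0,"wz": 0},
    {"tx": 0.015,"ty": 0,"tz": 0,"wx": 0,"wy": 0,"wz": 0},
  ],
)

```text
t: 14.55
position: [0.5139, 0.0581, 0.0255]
tcp_rot: [[-0.126, 0.992, 0.003], [0.992, 0.126, -0.001], [-0.001, 0.003, -1.0]]
contact_force: [0.8, -5.3, 5.5]
opening: 0.0448
grasp_force: 40.0
```

>>> step_arm(
  rows=[
    {"tx": 0,"ty": 0.001,"tz": 0,"wx": 0,"wy": 0,"wz": 0},
    {"tx": 0,"ty": 0.002,"tz": 0,"wx": 0,"wy": 0,"wz": 0},
    {"tx": 0,"ty": 0.003,"tz": 0,"wx": 0,"wy": 0,"wz": 0},
    {"tx": 0,"ty": 0.004,"tz": 0,"wx": 0,"wy": 0,"wz": 0},
    {"tx": 0,"ty": 0.004,"tz": 0,"wx": 0,"wy": 0,"wz": 0},
    {"tx": 0,"ty": 0.004,"tz": 0,"wx": 0,"wy": 0,"wz": 0},
  ],
)

```text
t: 15.05
position: [0.514, 0.0581, 0.0255]
tcp_rot: [[-0.126, 0.992, -0.001], [0.992, 0.126, -0.001], [-0.001, -0.001, -1.0]]
contact_force: [-5.7, -6.7, 12.7]
opening: 0.0446
grasp_force: 40.0
```

>>> step_arm(
  rows=[
    {"tx": 0.002,"ty": 0,"tz": 0,"wx": 0,"wy": 0,"wz": 0},
    {"tx": 0.004,"ty": 0,"tz": 0,"wx": 0,"wy": 0,"wz": 0},
    {"tx": 0.006,"ty": 0,"tz": 0,"wx": 0,"wy": 0,"wz": 0},
    {"tx": 0.006,"ty": 0,"tz": 0,"wx": 0,"wy": 0,"wz": 0},
    {"tx": 0.006,"ty": 0,"tz": 0,"wx": 0,"wy": 0,"wz": 0},
  ],
)

```text
t: 15.47
position: [0.5149, 0.0604, 0.0255]
tcp_rot: [[-0.126, 0.992, 0.001], [0.992, 0.126, -0.002], [-0.002, 0.001, -1.0]]
contact_force: [-2.6, -8.5, 8.0]
opening: 0.0445
grasp_force: 40.0
```

>>> step_arm(
  rows=[
    {"tx": 0,"ty": 0.001,"tz": -0.001,"wx": 0,"wy": 0,"wz": 0},
    {"tx": 0,"ty": 0.002,"tz": -0.001,"wx": 0,"wy": 0,"wz": 0},
    {"tx": 0,"ty": 0.003,"tz": -0.001,"wx": 0,"wy": 0,"wz": 0},
    {"tx": 0,"ty": 0.004,"tz": -0.001,"wx": 0,"wy": 0,"wz": 0},
    {"tx": 0,"ty": 0.004,"tz": -0.001,"wx": 0,"wy": 0,"wz": 0},
    {"tx": 0,"ty": 0.004,"tz": -0.001,"wx": 0,"wy": 0,"wz": 0},
  ],
)

```text
t: 15.97
position: [0.5149, 0.0605, 0.0255]
tcp_rot: [[-0.126, 0.992, -0.003], [0.992, 0.126, -0.002], [-0.002, -0.003, -1.0]]
contact_force: [-7.1, -10.4, 9.3]
opening: 0.045
grasp_force: 40.0
```

>>> step_arm(
  rows=[
    {"tx": 0.001,"ty": 0,"tz": 0,"wx": 0,"wy": 0,"wz": 0},
    {"tx": 0.002,"ty": 0,"tz": 0,"wx": 0,"wy": 0,"wz": 0},
    {"tx": 0.003,"ty": 0,"tz": 0,"wx": 0,"wy": 0,"wz": 0},
    {"tx": 0.004,"ty": 0,"tz": 0,"wx": 0,"wy": 0,"wz": 0},
    {"tx": 0.004,"ty": 0,"tz": 0,"wx": 0,"wy": 0,"wz": 0},
    {"tx": 0.004,"ty": 0,"tz": 0,"wx": 0,"wy": 0,"wz": 0},
  ],
)

```text
t: 16.47
position: [0.515, 0.0606, 0.0256]
tcp_rot: [[-0.127, 0.992, -0.003], [0.992, 0.127, -0.005], [-0.004, -0.003, -1.0]]
contact_force: [-6.5, -21.3, 8.4]
opening: 0.0445
grasp_force: 40.0
```

>>> step_arm(
  rows=[
    {"tx": -0.001,"ty": 0.001,"tz": -0.0005,"wx": 0,"wy": 0,"wz": 0},
    {"tx": -0.001,"ty": 0.002,"tz": -0.0005,"wx": 0,"wy": 0,"wz": 0},
    {"tx": -0.001,"ty": 0.003,"tz": -0.0005,"wx": 0,"wy": 0,"wz": 0},
    {"tx": -0.001,"ty": 0.004,"tz": -0.0005,"wx": 0,"wy": 0,"wz": 0},
    {"tx": -0.001,"ty": 0.004,"tz": -0.0005,"wx": 0,"wy": 0,"wz": 0},
    {"tx": -0.001,"ty": 0.004,"tz": -0.0005,"wx": 0,"wy": 0,"wz": 0},
  ],
)

```text
t: 16.97
position: [0.5151, 0.0606, 0.0256]
tcp_rot: [[-0.127, 0.992, -0.007], [0.992, 0.127, -0.005], [-0.004, -0.007, -1.0]]
contact_force: [-12.4, -19.7, 13.3]
opening: 0.0447
grasp_force: 40.0
```

```bash
python3 - <<'E'
from h import *
np.set_printoptions(precision=4,suppress=True)
s=manip.read_state(); print("TCP local",loc(s["position"][:2]),s["contact_force"],s["wrist_torque"])
f=manip.grab_frame("wrist"); W=cloud(f); L=loc(W[...,:2]); z=W[...,2]
for nm,m in(("long",(abs(L[...,0]-.0375)<.016)&(L[...,1]<.048)&(L[...,1]>-.1)),("short",(abs(L[...,1]-.0575)<.016)&(L[...,0]<.02)&(L[...,0]>-.06))):
    m=m&(z>.018)&(z<.027); l=L[m]; print(nm,m.sum(),np.median(l,0),np.percentile(l,[2,98],axis=0))
save(f,"w4.png")
g=manip.grab_frame("side"); a=cv2.resize(g["color"][160:240,240:340,::-1],(750,600),interpolation=cv2.INTER_CUBIC); cv2.imwrite("pics/s4.png",a)
E
```

```text
TCP local [0.0085 0.0195] [-12.396  -19.6935  13.3482] [-3.3783  1.8169  0.065 ]
long 1217 [0.0389 0.0309] [[ 0.0316 -0.0404]
 [ 0.0454  0.0474]]
short 2712 [-0.0034  0.0581] [[-0.0277  0.0506]
 [ 0.0192  0.0657]]
```

View pics/w4.png

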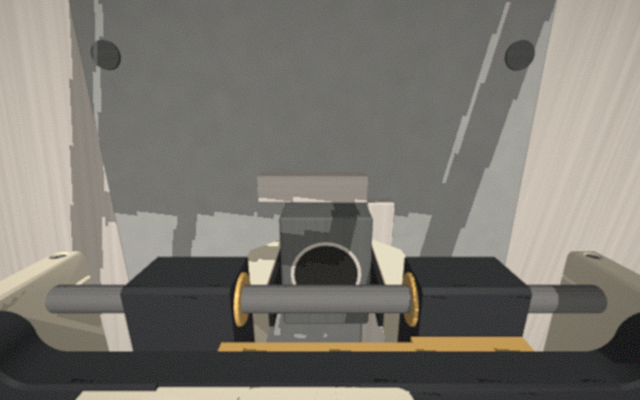

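View pics/s4.png

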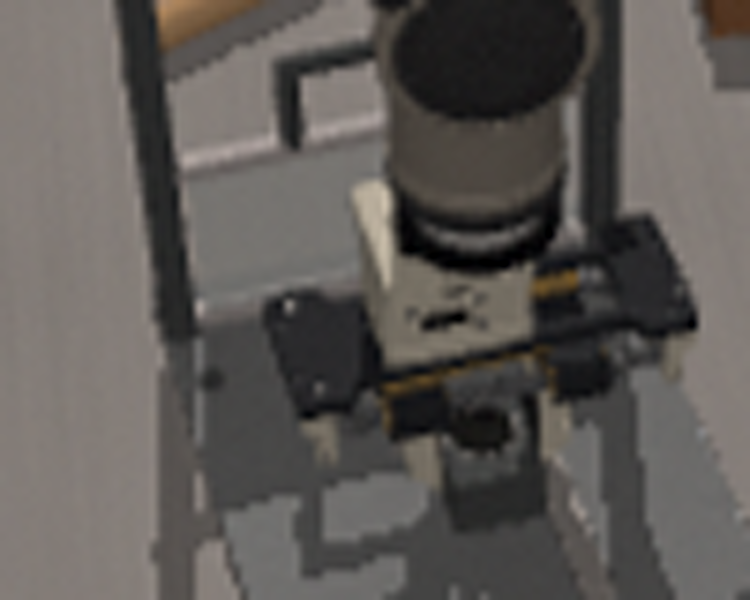

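In the wrist view the block's top front edge meets the short stop at (312,188), and the long stop lies along its right side at (385,215). Force in y is about 20 N with no motion. I'll push x further to make sure it's the stop and not friction.

>>> step_arm(
  rows=[
    {"tx": -0.001,"ty": 0.001,"tz": -0.001,"wx": 0,"wy": 0,"wz": 0},
    {"tx": -0.001,"ty": 0.002,"tz": -0.001,"wx": 0,"wy": 0,"wz": 0},
    {"tx": -0.001,"ty": 0.003,"tz": -0.001,"wx": 0,"wy": 0,"wz": 0},
    {"tx": -0.001,"ty": 0.004,"tz": -0.001,"wx": 0,"wy": 0,"wz": 0},
    {"tx": -0.001,"ty": 0.004,"tz": -0.001,"wx": 0,"wy": 0,"wz": 0},
    {"tx": -0.001,"ty": 0.004,"tz": -0.001,"wx": 0,"wy": 0,"wz": 0},
  ],
)

```text
t: 17.57
position: [0.5152, 0.0606, 0.0257]
tcp_rot: [[-0.127, 0.992, -0.011], [0.992, 0.127, -0.004], [-0.003, -0.011, -1.0]]
contact_force: [-16.7, -18.6, 14.5]
opening: 0.0447
grasp_force: 40.0
```

>>> step_arm(
  rows=[
    {"tx": 0,"ty": 0.001,"tz": 0,"wx": 0,"wy": 0,"wz": 0},
    {"tx": 0,"ty": 0.002,"tz": 0,"wx": 0,"wy": 0,"wz": 0},
    {"tx": 0,"ty": 0.002,"tz": 0,"wx": 0,"wy": 0,"wz": 0},
    {"tx": 0,"ty": 0.002,"tz": 0,"wx": 0,"wy": 0,"wz": 0},
  ],
)

```text
t: 17.9
position: [0.5153, 0.0606, 0.0257]
tcp_rot: [[-0.127, 0.992, -0.013], [0.992, 0.127, -0.005], [-0.003, -0.013, -1.0]]
contact_force: [-20.1, -19.2, 18.3]
opening: 0.0445
grasp_force: 40.0
```

>>> step_arm(
  rows=[
    {"tx": -0.001,"ty": 0,"tz": -0.001,"wx": 0,"wy": 0,"wz": 0},
    {"tx": -0.002,"ty": 0,"tz": -0.002,"wx": 0,"wy": 0,"wz": 0},
    {"tx": -0.002,"ty": 0,"tz": -0.002,"wx": 0,"wy": 0,"wz": 0},
    {"tx": -0.002,"ty": 0,"tz": -0.002,"wx": 0,"wy": 0,"wz": 0},
  ],
)

```text
t: 18.23
position: [0.5153, 0.0605, 0.0258]
tcp_rot: [[-0.127, 0.992, -0.013], [0.992, 0.127, -0.003], [-0.001, -0.014, -1.0]]
contact_force: [-16.7, -14.3, 9.6]
opening: 0.0445
grasp_force: 40.0
```

```bash
python3 - <<'E'
from h import *
np.set_printoptions(precision=4,suppress=True)
s=manip.read_state(); print("TCP local",loc(s["position"][:2]),s["contact_force"],s["tcp_rot"][:,2])
f=manip.grab_frame("wrist"); W=cloud(f); L=loc(W[...,:2]); z=W[...,2]
# block front face (facing +y) & stop short edge; block right side vs long stop face
m=(abs(L[...,0]-.0075)<.04)&(L[...,1]<.055)&(L[...,1]>-.015)&(z>.042)&(z<.050)
l=L[m]; print("blk top",m.sum(),np.percentile(l,[1,99],axis=0),np.median(z[m]))
g=f["color"]; K=np.array(f["K"])
def px(x,y,zz):
    p=R(f).T@(np.array([*fix(x,y),zz])-f["xyz"]); return K@p/p[2]
for q in((.030,.050,.022),(.030,.03,.022),(.0075+.0225,.050,.046),(-.015,.05,.046)): print(q,px(*q)[:2])
for n in("side","top"):
    f=manip.grab_frame(n);W=cloud(f); L=loc(W[...,:2]); z=W[...,2]
    m=(abs(L[...,0])<.055)&(abs(L[...,1]-.165)<.015)&(z>.16)&(z<.25); print(n,"handle",np.percentile(z[m],[50,95]))
E
```

```text
TCP local [0.0087 0.0194] [-16.6854 -14.2658   9.5834] [-0.0134 -0.0031 -0.9999]
blk top 7830 [[-0.0244 -0.0083]
 [ 0.0418  0.0509]] 0.04566585920675496
(0.03, 0.05, 0.022) [364.9397 204.4432]
(0.03, 0.03, 0.022) [363.4604 238.3636]
(0.03, 0.05, 0.046) [370.4484 219.5159]
(-0.015, 0.05, 0.046) [274.8931 218.7106]
side handle [0.1739 0.1799]
top handle [0.1754 0.1788]
```

Both directions seem to be on the stops. As a check against friction, I unload y, re-seat x, then reload y.

>>> step_arm(
  rows=[
    {"tx": -0.003,"ty": 0,"tz": -0.001,"wx": 0,"wy": 0,"wz": 0},
    {"tx": -0.005,"ty": 0,"tz": -0.001,"wx": 0,"wy": 0,"wz": 0},
    {"tx": -0.006,"ty": 0.002,"tz": -0.001,"wx": 0,"wy": 0,"wz": 0},
    {"tx": -0.006,"ty": 0.002,"tz": -0.001,"wx": 0,"wy": 0,"wz": 0},
    {"tx": -0.006,"ty": 0.002,"tz": -0.001,"wx": 0,"wy": 0,"wz": 0},
    {"tx": -0.006,"ty": 0.002,"tz": -0.001,"wx": 0,"wy": 0,"wz": 0},
  ],
)

```text
t: 18.88
position: [0.5153, 0.0604, 0.0258]
tcp_rot: [[-0.126, 0.992, -0.016], [0.992, 0.126, 0.001], [0.003, -0.016, -1.0]]
contact_force: [-19.0, -0.8, 8.4]
opening: 0.0445
grasp_force: 40.0
```

>>> step_arm(
  rows=[
    {"tx": 0.003,"ty": 0,"tz": 0,"wx": 0,"wy": 0,"wz": 0},
    {"tx": 0.005,"ty": 0,"tz": 0,"wx": 0,"wy": 0,"wz": 0},
    {"tx": 0.007,"ty": 0,"tz": 0,"wx": 0,"wy": 0,"wz": 0},
    {"tx": 0.009,"ty": 0,"tz": 0,"wx": 0,"wy": 0,"wz": 0},
    {"tx": 0.009,"ty": 0,"tz": 0,"wx": 0,"wy": 0,"wz": 0},
    {"tx": 0.009,"ty": 0,"tz": 0,"wx": 0,"wy": 0,"wz": 0},
  ],
)

```text
t: 19.38
position: [0.5153, 0.0606, 0.0258]
tcp_rot: [[-0.127, 0.992, -0.016], [0.992, 0.127, -0.005], [-0.003, -0.016, -1.0]]
contact_force: [-17.0, -23.7, 7.8]
opening: 0.0448
grasp_force: 40.0
```

With y unloaded, 19 N in x gave no motion, so the long stop carries it. 23 N in y is also blocked at the same position, so the short stop carries that. Hold briefly, then hand in.

>>> step_arm(
  rows=[
    {"tx": 0,"ty": 0,"tz": 0,"wx": 0,"wy": 0,"wz": 0},
    {"tx": 0,"ty": 0,"tz": 0,"wx": 0,"wy": 0,"wz": 0},
    {"tx": 0,"ty": 0,"tz": 0,"wx": 0,"wy": 0,"wz": 0},
    {"tx": 0,"ty": 0,"tz": 0,"wx": 0,"wy": 0,"wz": 0},
    {"tx": 0,"ty": 0,"tz": 0,"wx": 0,"wy": 0,"wz": 0},
    {"tx": 0,"ty": 0,"tz": 0,"wx": 0,"wy": 0,"wz": 0},
    {"tx": 0,"ty": 0,"tz": 0,"wx": 0,"wy": 0,"wz": 0},
    {"tx": 0,"ty": 0,"tz": 0,"wx": 0,"wy": 0,"wz": 0},
  ],
)

```text
t: 20.05
position: [0.5154, 0.0606, 0.0259]
tcp_rot: [[-0.127, 0.992, -0.015], [0.992, 0.127, -0.005], [-0.003, -0.016, -1.0]]
contact_force: [-16.9, -23.1, 7.1]
opening: 0.0442
grasp_force: 40.0
```

```bash
python3 -c "
from h import *
s=manip.read_state(); print(s['position'],s['contact_force'],s['grasp_force'],s['opening'])
print(manip.job_done())"
```

```text
[0.51538078 0.06058462 0.02585459] [-16.89531044 -23.08957562   7.07846781] 40.00699907541275 0.04422125623992238
the job is handed in; nothing more can be done
None
```

I handed in the job at about 20 s: the shield is fully down, and the die block is held in the corner with roughly 20 N of push towards each stop; the hand-in returned no verdict.

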